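# Press a cassette cover shut with the toggle clamp

### The arm

A 6-joint arm with a two-finger parallel gripper is mounted at the origin on the work surface. World frame = base frame: x ahead of the robot, y to its left, z up, the work surface at z = 0. Lengths are in m, angles in degrees, forces in N, time in s.
With the tool pointing down it reaches from about 0.25 to 0.725 m from the base axis. Payload 9.7 kg.
Tool frame: the origin (TCP) lies at the very end of the fingers, on their centre line; the grasp point (between the pads) lies 19 mm behind it (bot.pinch_z is the distance from the TCP to the grasp point, in m); x points along the fingers, z is the direction in which the jaws open and shut, and the axes are right-handed (so a half turn about x gives the same grasp; the last joint's range is limited). The gripper opens to 85 mm and grips with 20 to 120 N. Pads are 22 mm wide; open, the fingers measure 114 mm over their backs; the gripper's body (76 mm by 85 mm) begins 54 mm behind the grasp point. The pads swing forward as they close: fully open they stand 13 mm farther back than shut.
Start: joints at [-68.297, 4.979, 10.078, 95.1, 0, 90], TCP at [0.203, -0.511, 0.231] pointing down, gripper open.
Joint ranges: [-179.16, 179.16], [-48.56, 103.87], [-65.8, 70.77], [-126.05, 130.52], [-82.76, 87.17], [-180, 180]. Speed limits (degrees/s): [127.2, 127.2, 147.25, 180, 180, 180].

### API

Orientations are given as [roll, pitch, yaw] about the fixed x, y, z axes, in that order (R = Rz(yaw) Ry(pitch) Rx(roll)).
In Python, from workcell import bot gives the robot as it stands.
- The arm moves only by the tool play_rows, never from a script. Its argument "rows" is a list of rows, each a list of 3 entries, a list of its own where there are three numbers: the shift along the tool's x, y, z in cm, then the turn about the tool's x in degrees, then the finger opening in cm, from 0 to 8.54. A call has 1 to 12 rows; each row is the pose to reach, as a shift and turn from the pose commanded when the call began, along the tool's axes at that moment; what a row does not reach only later rows make up. A row lasts 1/12 s, in which the tool goes at most 41.7 mm and 7.16 degrees, less where a joint would pass 70% of its speed; a pose out of reach is approached as far as the arm can. A call with a gripper value outside its range is refused whole. The fingers move at their own pace and stop on an object; "squeeze" is the grip in N (left out, the last holds). Time passes only in rows, so rows that repeat a pose let the fingers close. It gives the time, the measured TCP pose, the force and the opening at its end, in the units of the state.
- bot.get_obs(): the state, without advancing time (a new reading comes with each control period).
- bot.camera(name): name is "scene" or "top" or "wrist"; returns (picture, depth): 420x560x3 uint8, blue, green, red; 420x560 float32, m along the optical axis (not along the pixel's ray), 0 where there is no reading.
- bot.camera_model(name): a dict with "fx", "fy", "cx", "cy" (pixels), "k1" (the pictures are not rectified: a ray, as slopes to the right and down, at radius r is drawn at 1 + k1 r^2 times it, then the intrinsics apply), "origin" and "attitude" of the camera in the world; the wrist camera has in their place "mount" (4x4, takes a point from camera to tool coordinates, whose origin is the TCP and whose axes are the tool frame's). Camera axes: x right, y down, z forward; pixel columns grow to the right and rows downward; lengths in m; the calibration is good to about 2 mm. A picture is of the moment at which its call begins: read the wrist's pose just before it. camera_model takes no time and is no camera call.
- bot.job_done(): hands the job in, once; it reports no verdict.
The state is a dict: "time": time; "q": joint angles; "qd": joint speeds; "joint_efforts": joint torques, N m; "ee_pos": TCP position; "tcp_rot": TCP orientation; "wrist_force": force on the tool from outside, world axes, zero at the start; "torque": the same for the moment, N m; "opening": finger opening in m.
Only numpy, scipy, OpenCV 4.12 (cv2) and the standard library are available. Lean on these libraries where they do the work, as an engineer would, in place of code of your own. Each camera call takes 0.05 s, during which the arm holds its last target.

### The job

Close the blue instrument cassette in the press jig: with the clamp open, push the cassette along the channel until it is fully home against the yellow end stop, then swing the red T-handle over centre until the clamp locks, so that the clamp, not your fingers, presses the raised white cover fully down. Leave it locked for two seconds, then throw the handle fully back open, leaving the closed cassette home in the jig and the other things on the table where they are.

Things in the scene. Friction and masses are not known exactly. Their poses are not given: they have to be found in the camera images.
- jig: Fixed press jig, base plate 150 x 260 x 12 mm. Origin: on the table under the centre of the cassette when home; z up. Its channel runs along y: floor at z = 12 mm, 68 mm wide between steel rails (tops at z = 26, outer faces at x = +-44 mm), open at the -y end (plate ends at y = -170 mm), closed by a yellow stop (face at y = +70 mm, top at z = 42 mm).
- clamp_hinge (a point): Hinge of the toggle clamp, at x = 72, z = 85 mm in the jig's frame; hinge line parallel to the jig's y. Housing: x = 51 to 97, y = +-25 mm, up to z = 96 mm. The steel arm (20 mm wide) reaches over the channel when locked and stands up at 45 degrees over it (up to about z = 145 mm) when open.
- clamp_handle (a joint): Swing of the clamp's handle about the hinge: 0 = fully back (open, leaning 50 degrees to the jig's +x, away from the channel), 1.0 = dead centre, 1.15 = locked over centre (leaning 16 degrees towards the channel). The arm is linked to it and comes down on the cover as the handle swings over. Stays where left, but snaps home near the locked end.
- handle_bar (a point): Centre of the red cross bar of the T-handle: round bar 18 mm in diameter, 80 mm long, parallel to the jig's y axis, 100 mm from the hinge, on a stem 10 mm wide. Can be pushed with closed fingers from either side. In the jig's frame it is at x = 72 + 100 sin(a), z = 85 + 100 cos(a) mm, a = 0.873 - joint value.
- clamp_pad: Black rubber pad, 30 mm in diameter and 10 mm thick, on a sprung spindle at the end of the clamp arm; origin in the centre of its pressing face.
- cassette: Base of the cassette to be closed: blue plastic tray 64 mm (its x) by 140 mm (its y) by 36 mm high, lying in the jig's channel with its axes parallel to the jig's, short of the stop. With its cover about 370 g. Origin: centre of its underside.
- cover: White press-in cover of that cassette, 52 x 128 x 16 mm, captive in it. Origin: centre of its underside. It stands 30 mm above the cassette's underside when raised (its top 10 mm above the blue rim) and 24 mm when pressed fully down (its top 4 mm above the rim).
- scissors: Bystander: steel ring-handled scissors, 160 mm, lying beyond the stop end of the jig. Origin about mid-length, on the table.
- forceps: Bystander: steel ring-handled forceps, 150 mm, lying on the robot's side of the jig. Origin about mid-length, on the table.
- clip_forceps: Bystander: steel ring-handled forceps, 135 mm, lying behind the jig. Origin about mid-length, on the table.
- magnifier: Bystander: black ring, 84 mm across, 12 mm high, lying off the jig's open end. Origin: centre of its underside.
- spare_tray: Bystander: empty blue tray like the cassette's base, without cover, lying on the table. Origin: centre of its underside.
- dish: Bystander: round steel bowl, 120 mm across, 35 mm high. Origin: centre of its underside.
- brush_cup: Bystander: grey cup, 74 mm across and 100 mm high, with three cleaning brushes up to about 190 mm. Origin: centre of its underside.
- basket: Bystander: steel mesh basket 320 x 200 x 75 mm full of instruments. Origin: centre of its underside.
Things that resemble listed ones, but are neither listed nor needed, are in the scene too. Leave any orange look-alike of the cassette alone.

How it is judged:
By the outcome, as a careful person would: the job done as asked, in the order asked, and still so for the second after the job is handed in, with the robot touching nothing.
It also fails if it takes over 59 s, if anything falls off the work surface, if the arm or the gripper's body presses on something with over 40 N, if the wrist force passes 120 N, or if a joint passes its speed limit or range.

## Working session

There is one attempt and no reset: what is moved stays moved. The work goes in short steps, Python scripts to look and compute and a tool call to move; the robot and the scene stay as the last step left them, time stands still between calls to the robot, and variables do not carry over. Pictures are saved under pics/ and viewed, and the job is handed in when it is done.

Besides the shell and the picture viewer there is one more tool, called as name([rows], argument=value, ...), one row to a line, values as JSON. play_rows: Moves the arm, as the interface text tells. Its arguments: {"type":"object","properties":{"rows":{"type":"array"},"squeeze":{"type":"number"}},"required":["rows"]}

```bash
ls; mkdir -p pics; python3 - <<'E'
from workcell import bot
import cv2
print(bot.get_obs())
for n in ["scene","top","wrist"]:
    m=bot.camera_model(n); print(n,m)
    im,d=bot.camera(n); cv2.imwrite(f"pics/{n}0.png",im)
    import numpy as np; np.save(f"pics/{n}0.npy",d)
E
```

```text
pics
{'time': 0.0, 'q': array([-6.82964730e+01,  5.01153347e+00,  1.00317591e+01,  9.50995113e+01,
        1.79269460e-03,  8.99995608e+01]), 'qd': array([ 0.12175379,  0.00393957,  0.00679552, -0.04246477,  0.01154929,
       -0.04987428]), 'joint_efforts': array([-4.85359778e-04, -5.20391929e+01,  4.64796388e+01,  1.64194970e-02,
       -1.49154562e-05, -1.67100279e-05]), 'ee_pos': array([ 0.2033099 , -0.51077956,  0.23055478]), 'tcp_rot': array([178.70429204,  89.92069405, 110.40825692]), 'wrist_force': array([0.56225362, 0.47814347, 0.36490658]), 'torque': array([ 0.0242011 ,  0.00739322, -0.01663559]), 'opening': 0.08531628823233871}
scene {'fx': 394.50652911602475, 'fy': 394.50652911602475, 'cx': 279.10475407341085, 'cy': 210.7855992843916, 'k1': -0.019289543288339192, 'origin': array([ 1.13585311, -0.51762953,  0.79925479]), 'attitude': array([-128.78413937,    1.02294983,   45.79047388])}
top {'fx': 404.40494355360795, 'fy': 404.40494355360795, 'cx': 268.87103404557763, 'cy': 214.29143100295659, 'k1': -0.04165672584340948, 'origin': array([0.32535697, 0.07175845, 1.24680477]), 'attitude': array([-171.22206038,    0.37423468,  -91.71775025])}
wrist {'fx': 374.24881843288466, 'fy': 374.24881843288466, 'cx': 279.5332739987341, 'cy': 209.357256588549, 'k1': 0.012480417952934416, 'mount': array([[ 1.09215062e-03, -2.63084644e-01,  9.64772138e-01,
        -1.42463675e-01],
       [ 1.21352325e-04, -9.64772671e-01, -2.63084927e-01,
         6.68255738e-02],
       [ 9.99999396e-01,  4.04405708e-04, -1.02175113e-03,
         1.00530459e-03],
       [ 0.00000000e+00,  0.00000000e+00,  0.00000000e+00,
         1.00000000e+00]])}
```

View pics/scene0.png

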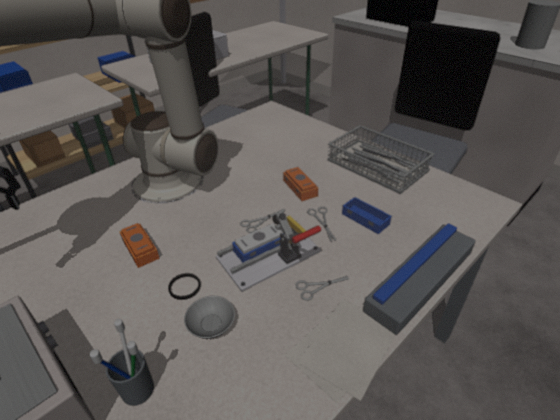

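View pics/top0.png

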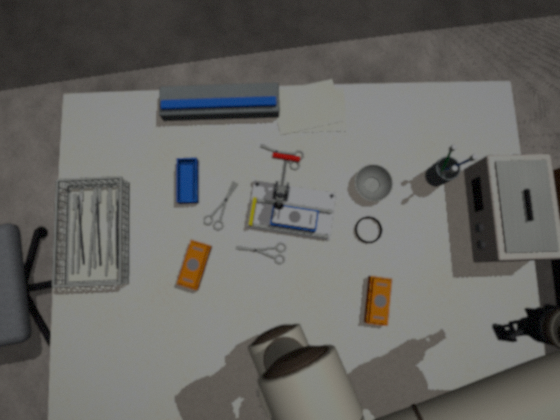

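View pics/wrist0.png

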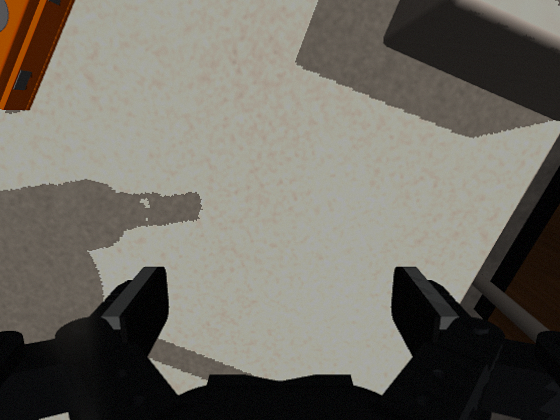

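```bash
cat > h.py <<'E'
import numpy as np, cv2
from scipy.spatial.transform import Rotation as R
from workcell import bot
def cam(n,obs=None):
    m=bot.camera_model(n)
    if 'origin' in m:
        return m, R.from_euler('xyz',m['attitude'],degrees=True).as_matrix(), np.array(m['origin'])
    obs=obs or bot.get_obs()
    T=R.from_euler('xyz',obs['tcp_rot'],degrees=True).as_matrix(); M=np.array(m['mount'])
    return m, T@M[:3,:3], T@M[:3,3]+np.array(obs['ee_pos'])
def ray(m,u,v):
    k=np.array([(u-m['cx'])/m['fx'],(v-m['cy'])/m['fy']]); p=k.copy()
    for _ in range(10): p=k/(1+m['k1']*(p@p))
    return np.array([p[0],p[1],1.])
def atz(c,u,v,z):
    m,Rm,o=c; d=Rm@ray(m,u,v); return o+d*(z-o[2])/d[2]
def atd(c,u,v,depth):
    m,Rm,o=c; return o+Rm@ray(m,u,v)*depth
def proj(c,P):
    m,Rm,o=c; p=Rm.T@(np.array(P)-o); x,y=p[0]/p[2],p[1]/p[2]; f=1+m['k1']*(x*x+y*y)
    return np.array([m['fx']*x*f+m['cx'],m['fy']*y*f+m['cy']])
E
python3 - <<'E'
import cv2
im=cv2.imread('pics/top0.png'); cv2.imwrite('pics/topc.png',cv2.resize(im[130:255,220:360],None,fx=5.6,fy=4.8*5.6/4.8*0.857,interpolation=cv2.INTER_CUBIC) if 0 else cv2.resize(im[140:250,225:345],None,fx=5,fy=5,interpolation=cv2.INTER_CUBIC))
im=cv2.imread('pics/scene0.png'); cv2.imwrite('pics/scenec.png',cv2.resize(im[195:295,205:345],None,fx=5,fy=5,interpolation=cv2.INTER_CUBIC))
E
```

```text
(no output)
```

View pics/topc.png

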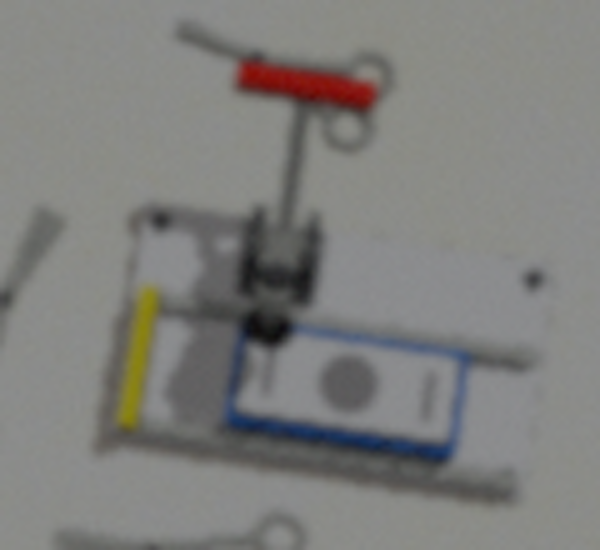

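View pics/scenec.png

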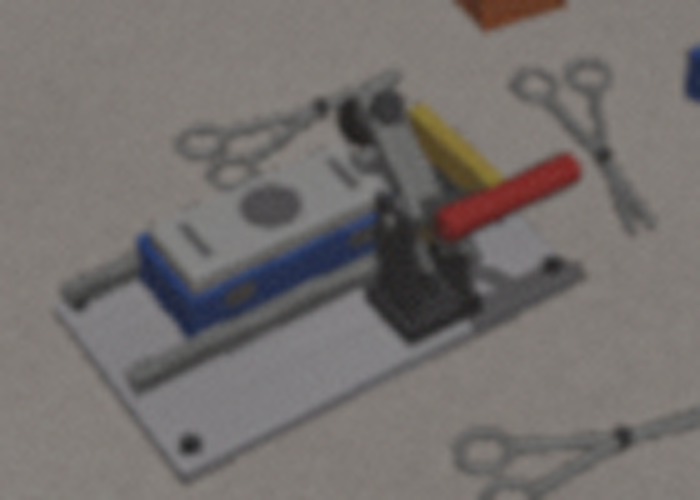

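```bash
cat > fit.py <<'E'
from h import *
from scipy.optimize import least_squares
T=cam('top');S=cam('scene')
a=.873
bx,bz=.072+.1*np.sin(a),.085+.1*np.cos(a)
def tp(u,v): return np.array([225+(u+.5)/5-.5,140+(v+.5)/5-.5])
def sp(u,v): return np.array([205+(u+.5)/5-.5,195+(v+.5)/5-.5])
obs=[(T,(bx,.040,bz),tp(240,75)),(T,(bx,-.040,bz),tp(377,96)),
(S,(bx,.04,bz),sp(570,168)),(S,(bx,-.04,bz),sp(450,224)),
(T,(.034,.07,.042),tp(158,290)),(T,(-.034,.07,.042),tp(138,428)),
(T,(-.044,-.17,.026),tp(515,497)),
(S,(-.044,-.17,.026),sp(62,288)),(S,(.044,-.17,.026),sp(135,375)),]
def w(j,p): 
    c,s=np.cos(p[2]),np.sin(p[2]); return np.array([p[0]+c*j[0]-s*j[1],p[1]+s*j[0]+c*j[1],j[2]])
def res(p): return np.concatenate([proj(c,w(j,p))-o for c,j,o in obs])
if __name__=="__main__":
    r=least_squares(res,[.4,.05,-.1],loss='soft_l1'); p=r.x
    print(p,np.degrees(p[2])); print(np.round(r.fun.reshape(-1,2),2))
    for n,c,x0,y0,x1,y1 in [('top',T,225,140,345,250),('scene',S,205,195,345,295)]:
        im=cv2.resize(cv2.imread(f'pics/{n}0.png')[y0:y1,x0:x1],None,fx=5,fy=5,interpolation=cv2.INTER_CUBIC)
        def L(A,B,col=(0,255,0)):
            q=[tuple(np.round((proj(c,w(k,p))-[x0,y0]+.5)*5-.5).astype(int).tolist()) for k in (A,B)]
            cv2.line(im,q[0],q[1],col,1)
        for x in(-.044,-.034,.034,.044): L((x,-.17,.026),(x,.07,.026))
        for x in(-.034,.034): L((x,-.17,.012),(x,.07,.012))
        L((-.034,.07,.042),(.034,.07,.042)); L((bx,-.04,bz),(bx,.04,bz)); L((.072,-.025,.085),(.072,.025,.085))
        for z in (0,.012): L((-.044,-.17,z),(.1,-.17,z))
        for yo in (-.06,-.055,-.05,-.045):
            L((-.032,yo-.07,.048),(.032,yo-.07,.048),(0,0,255)); L((-.032,yo+.07,.048),(.032,yo+.07,.048),(0,0,255))
        cv2.imwrite(f'pics/fit_{n}.png',im)
E
python3 fit.py
```

```text
[ 0.51342592  0.05238982 -0.20648604] -11.830778814124288
[[-1.02 -0.87]
 [-0.37 -0.29]
 [ 0.46 -0.49]
 [-2.21  0.42]
 [-0.96  0.98]
 [-1.04 -4.76]
 [ 1.17 -0.9 ]
 [-1.83 -1.83]
 [-2.21  0.33]]
```

View pics/fit_top.png

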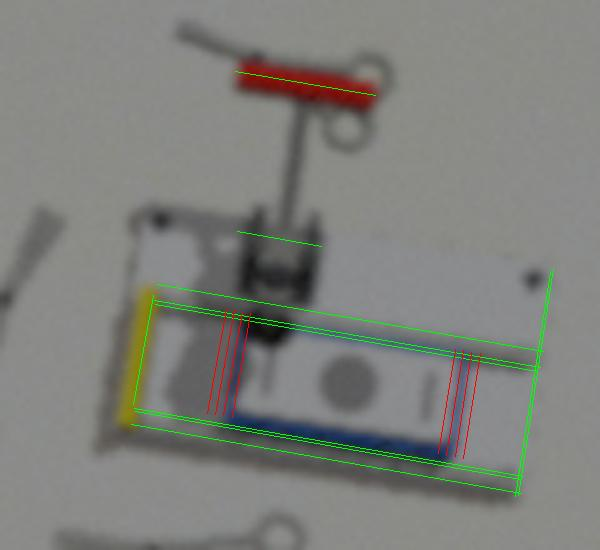

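View pics/fit_scene.png

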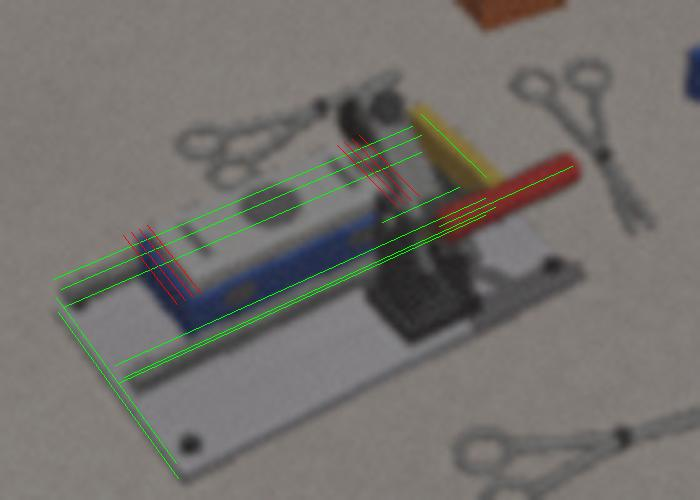

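```bash
sed -i 's/(\.034,\.07,\.042),tp(158,290)/(.044,.07,.042),tp(158,288)/; s/(-\.034,\.07,\.042),tp(138,428)/(-.044,.07,.042),tp(138,430)/; s/L((-.034,.07,.042),(.034,.07,.042))/L((-.044,.07,.042),(.044,.07,.042))/' fit.py; sed -i "s/^(T,(-.044,-.17,.026),tp(515,497)),/(T,(-.044,-.17,.026),tp(517,492)),(S,(-.044,.07,.042),sp(412,112)),(S,(.044,.07,.042),sp(488,185)),/; s/sp(135,375)),/sp(130,378)),/" fit.py; python3 fit.py
```

```text
[ 0.51221147  0.05086285 -0.19028228] -10.902371624619096
[[-1.35 -0.39]
 [-0.62 -0.25]
 [ 0.3  -0.93]
 [-2.04  0.26]
 [-0.15 -1.11]
 [-0.96 -1.12]
 [ 1.66 -0.37]
 [-1.1  -1.35]
 [ 0.87  0.11]
 [-2.33 -1.09]
 [-1.23  0.32]]
```

View pics/fit_top.png

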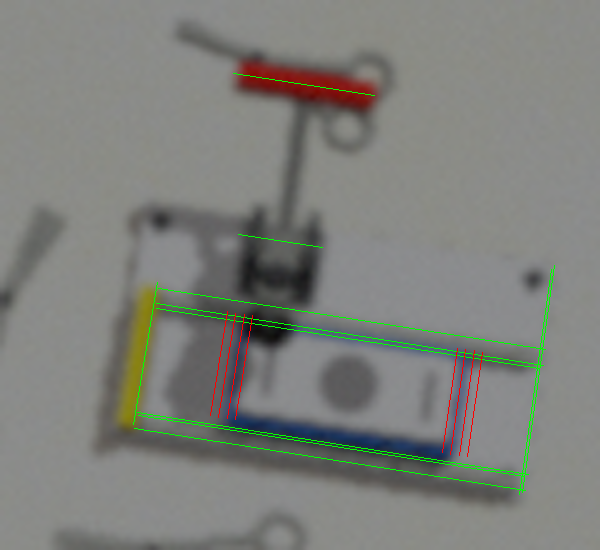

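View pics/fit_scene.png

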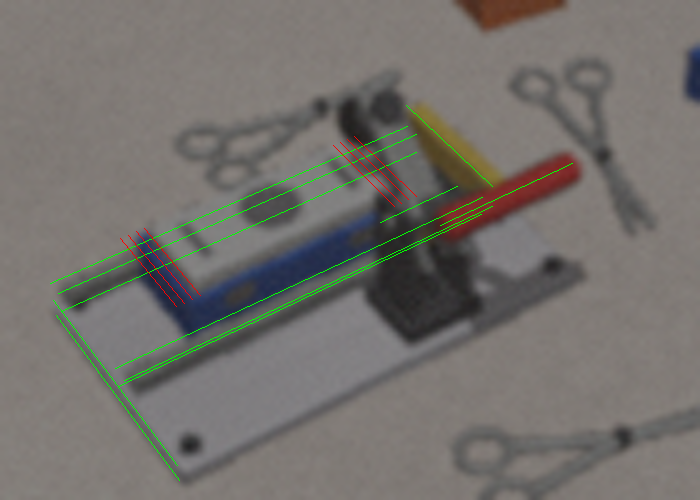

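```bash
cat >> h.py <<'E'
def tool():
    o=bot.get_obs(); return R.from_euler('xyz',o['tcp_rot'],degrees=True).as_matrix(), np.array(o['ee_pos'])
def jw(j,p):
    c,s=np.cos(p[2]),np.sin(p[2]); return np.array([p[0]+c*j[0]-s*j[1],p[1]+s*j[0]+c*j[1],j[2]])
def plan(j,p,yawdeg):
    """shift cm in tool axes to jig point j, and turn about tool x to bring tool y to world yaw"""
    M,e=tool(); d=M.T@(jw(j,p)-e)*100
    cur=np.degrees(np.arctan2(M[1,1],M[0,1])); t=-((yawdeg-cur+180)%360-180) # tool x down
    return np.round(d,2), round(t,1), 'cur tool-y yaw',round(cur,1), 'target',np.round(jw(j,p),3)
E
python3 - <<'E'
from h import *
p=[.5125,.050,np.radians(-10.5)]
print(tool()); print(plan((0,-.17,.23),p,-100.5))
E
```

```text
(array([[-3.67406702e-04,  9.29114398e-01,  3.69792239e-01],
       [ 9.44519416e-04,  3.69792421e-01, -9.29113918e-01],
       [-9.99999486e-01,  7.91326883e-06, -1.01343080e-03]]), array([ 0.20330751, -0.51084803,  0.23076774]))
(array([  0.1 ,  40.41, -26.29]), np.float64(122.2), 'cur tool-y yaw', np.float64(21.7), 'target', array([ 0.482, -0.117,  0.23 ]))
```

```bash
python3 - <<'E'
from h import *
p=[.5125,.050,np.radians(-10.5)]
print(plan((0.03,-.15,.25),p,169.5))
E
```

```text
(array([ -1.9 ,  44.01, -26.39]), np.float64(-147.8), 'cur tool-y yaw', np.float64(21.7), 'target', array([ 0.515, -0.103,  0.25 ]))
```

play_rows([
  [[-1.9, 4, -2.4], -7, 0],
  [[-1.9, 8, -4.8], -14, 0],
  [[-1.9, 12, -7.2], -21, 0],
  [[-1.9, 16, -9.6], -28, 0],
  [[-1.9, 20, -12], -35, 0],
  [[-1.9, 24, -14.4], -42, 0],
  [[-1.9, 28, -16.8], -49, 0],
  [[-1.9, 32, -19.2], -56, 0],
  [[-1.9, 36, -21.6], -63, 0],
  [[-1.9, 40, -24], -70, 0],
  [[-1.9, 44, -26.4], -77, 0],
  [[-1.9, 44, -26.4], -84, 0],
], squeeze=40)

```text
time: 1.15
ee_pos: [0.5055, -0.1139, 0.2502]
tcp_rot: [-54.4, 90.0, -38.4]
wrist_force: [0.4, -1.8, -0.3]
opening: -0.0001
```

```bash
python3 - <<'E'
from h import *
print(bot.get_obs()['q'],bot.get_obs()['time'])
p=[.5125,.050,np.radians(-10.5)]
print(plan((0.03,-.15,.25),p,169.5))
E
```

```text
[-1.26982027e+01  1.04729959e+00  8.09758266e+00  9.70459204e+01
 -2.09590269e-03  6.12435614e+01] 1.15
(array([0.02, 0.8 , 1.19]), np.float64(-63.4), 'cur tool-y yaw', np.float64(106.1), 'target', array([ 0.515, -0.103,  0.25 ]))
```

play_rows([
  [[0, 0, 0], -7, 0],
  [[0, 0, 0], -14, 0],
  [[0, 0, 0], -21, 0],
  [[0, 0, 0], -28, 0],
  [[0, 0, 0], -35, 0],
  [[0, 0, 0], -42, 0],
  [[0, 0, 0], -49, 0],
  [[0, 0, 0], -56, 0],
  [[0, 0, 0], -63.6, 0],
  [[0, 0, 0], -63.6, 0],
])

```text
time: 1.98
ee_pos: [0.5046, -0.1159, 0.25]
tcp_rot: [87.2, 90.0, 166.9]
wrist_force: [0.7, -0.1, -0.2]
opening: -0.0003
```

```bash
python3 - <<'E'
from h import *
o=bot.get_obs();print(o['q'],o['qd'],o['time'],o['ee_pos'])
im,d=bot.camera('wrist'); cv2.imwrite('pics/w1.png',im); np.save('pics/w1.npy',d)
E
```

```text
[-1.29365733e+01  1.02119341e+00  8.04773672e+00  9.70530062e+01
  8.50718225e-05 -2.57549726e+00] [ 0.01950618  0.06085131  0.11227984  0.0944895  -0.09180532  7.45007339] 1.9833 [ 0.50463451 -0.11591536  0.25002656]
```

View pics/w1.png

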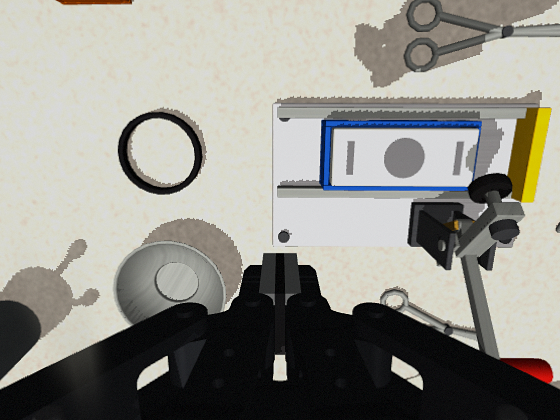

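```bash
python3 - <<'E'
import cv2
im=cv2.imread('pics/w1.png'); cv2.imwrite('pics/w1a.png',cv2.resize(im[90:260,260:400],None,fx=4,fy=3.5*4/3.5*0.87,interpolation=cv2.INTER_CUBIC) if 0 else cv2.resize(im[92:252,262:412],None,fx=3.7,fy=3.7,interpolation=cv2.INTER_CUBIC))
cv2.imwrite('pics/w1b.png',cv2.resize(im[92:252,405:560],None,fx=3.7,fy=3.7,interpolation=cv2.INTER_CUBIC))
E
```

```text
(no output)
```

View pics/w1a.png

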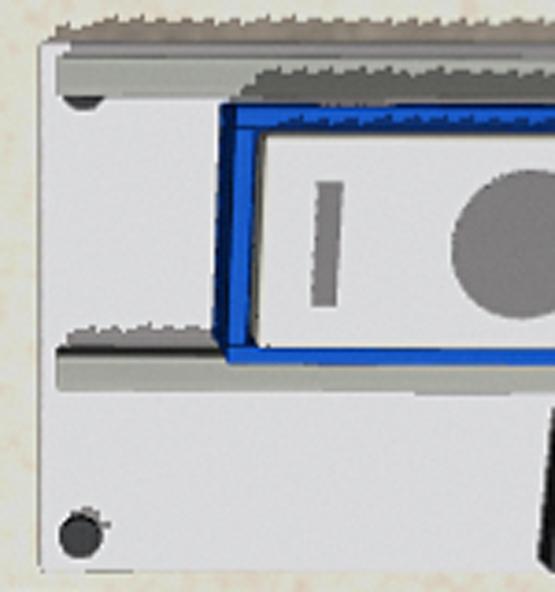

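View pics/w1b.png

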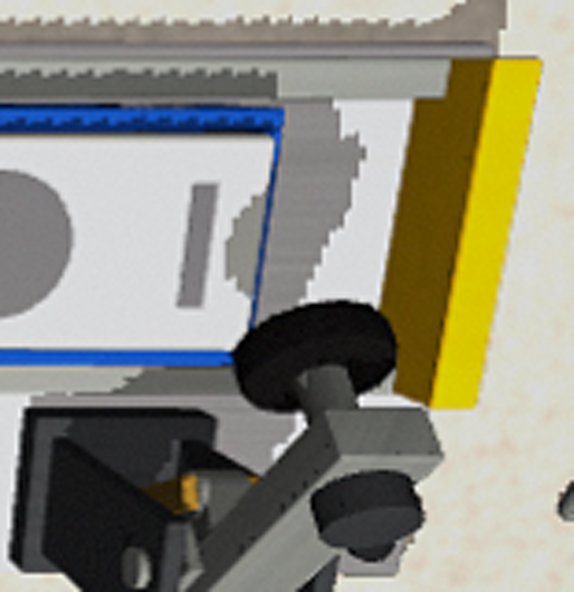

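```bash
cat > fit2.py <<'E'
from h import *
from scipy.optimize import least_squares
import sys
o=bot.get_obs(); o['ee_pos']=np.array([0.50463451,-0.11591536,0.25002656]); o['tcp_rot']=np.array([87.0,90.,166.9])
# roll/yaw: at gimbal lock only combination matters
print(bot.get_obs()['tcp_rot'])
W=cam('wrist',o)
A=lambda u,v:np.array([262+(u+.5)/3.7-.5,92+(v+.5)/3.7-.5])
B=lambda u,v:np.array([405+(u+.5)/3.7-.5,92+(v+.5)/3.7-.5])
# unknown: px,py,yaw,yr,ycass
def ob(q):
    yr,yc=q[3],q[4]
    return [((.044,yr,.026),A(57,391)),((.034,yr,.026),A(57,357)),((-.034,yr,.026),A(57,97)),((-.044,yr,.026),A(57,57)),
     ((-.044,.07,.042),B(490,60)),((.044,.07,.042),B(432,403)),((0,-.17,.012),A(40,260)),
     ((-.032,yc-.07,.048),A(237,108)),((.032,yc-.07,.048),A(230,360)),((-.032,yc+.07,.048),B(284,108))]
def res(q): return np.concatenate([(proj(W,jw(j,q))-m)*(1 if j!=(0,-.17,.012) else np.array([1,0])) for j,m in ob(q)])
r=least_squares(res,[.5125,.05,-.18,-.165,-.05]); print(r.x,np.degrees(r.x[2])); print(np.round(r.fun.reshape(-1,2),1))
E
python3 fit2.py
```

```text
[ 86.36153741  89.97725851 165.61607446]
[ 0.51131774  0.04722721 -0.17785497 -0.16453461 -0.0510834 ] -10.19033888255126
[[ 0.   0.2]
 [ 0.  -0.4]
 [-0.  -0.2]
 [-0.  -0.3]
 [ 1.  -1.3]
 [-0.4  1.1]
 [-0.7 -0. ]
 [-0.3 -0.1]
 [-0.7  1.7]
 [ 0.9 -0.2]]
```

```bash
python3 - <<'E'
from h import *
d=np.load('pics/w1.npy'); m=bot.camera_model('wrist'); M=np.array(m['mount'])
for u,v in [(265,260),(296,260),(245,270),(318,270),(180,310),(365,310),(100,345),(200,330),(470,350),(280,300),(30,385),(540,400)]:
    q=M[:3,:3]@(ray(m,u,v)*d[v,u])+M[:3,3]; print(u,v,d[v,u],np.round(q*1000))
# max |z| of gripper as function of x
pts=[]
for v in range(240,420,3):
    for u in range(0,560,3):
        if 0<d[v,u]<.19: pts.append(M[:3,:3]@(ray(m,u,v)*d[v,u])+M[:3,3])
P=np.array(pts)*1000
for lo in range(-160,10,10):
    s=P[(P[:,0]>=lo)&(P[:,0]<lo+10)]
    if len(s): print(lo,len(s),s[:,2].min().round(),s[:,2].max().round(),s[:,1].min().round(),s[:,1].max().round())
p=[.5117,.048,np.radians(-10.4)]
print(plan((0,-.16,.10),p,169.6)); print(plan((0,-.16,.022),p,169.6))
E
```

```text
265 260 0.14174616 [-11.  10.  -6.]
296 260 0.1415182 [-11.  10.   6.]
245 270 0.14231572 [-11.   6. -14.]
318 270 0.42625567 [ 251. -113.   44.]
180 310 0.10066551 [-52.  13. -27.]
365 310 0.10359252 [-50.  12.  23.]
100 345 0.08820319 [-66.  12. -43.]
200 330 0.10059388 [-54.   8. -22.]
470 350 0.08763573 [-67.  11.  44.]
280 300 0.11581327 [-38.   8.  -0.]
30 385 0.07603057 [-78.  12. -51.]
540 400 0.07330254 [-82.  11.  50.]
-100 186 -19.0 18.0 16.0 20.0
-90 1241 -55.0 53.0 5.0 18.0
-80 1642 -57.0 56.0 -4.0 17.0
-70 891 -50.0 47.0 -10.0 17.0
-60 990 -40.0 40.0 -10.0 13.0
-50 364 -33.0 33.0 -13.0 14.0
-40 125 -14.0 6.0 -12.0 11.0
-30 108 -14.0 13.0 6.0 11.0
-20 89 -14.0 13.0 6.0 11.0
-10 28 -12.0 11.0 6.0 11.0
(array([15.01,  2.26,  0.24]), np.float64(-0.3), 'cur tool-y yaw', np.float64(169.3), 'target', array([ 0.483, -0.109,  0.1  ]))
(array([22.81,  2.26,  0.24]), np.float64(-0.3), 'cur tool-y yaw', np.float64(169.3), 'target', array([ 0.483, -0.109,  0.022]))
```

play_rows([
  [[3, 2.3, 0.2], -0.3, 0],
  [[7, 2.3, 0.2], -0.3, 0],
  [[11, 2.3, 0.2], -0.3, 0],
  [[14.5, 2.3, 0.2], -0.3, 0],
  [[17.5, 2.3, 0.2], -0.3, 0],
  [[20, 2.3, 0.2], -0.3, 0],
  [[21.6, 2.3, 0.2], -0.3, 0],
  [[22.6, 2.3, 0.2], -0.3, 0],
  [[22.6, 2.3, 0.2], -0.3, 0],
])

```text
time: 2.78
ee_pos: [0.4812, -0.1094, 0.0222]
tcp_rot: [87.1, 89.8, 166.5]
wrist_force: [0.3, 0.7, 0.8]
opening: -0.0002
```

```bash
python3 - <<'E'
from h import *
o=bot.get_obs();print(o['q'],o['time'],o['ee_pos'],o['wrist_force'])
p=[.5117,.048,np.radians(-10.4)]
print(plan((0,-.138,.024),p,169.6),plan((0,-.084,.024),p,169.6))
im,d=bot.camera('wrist'); cv2.imwrite('pics/w2.png',im)
E
```

```text
[-1.28139639e+01 -1.22825065e+00 -1.95118760e+01  7.19064415e+01
  2.28206510e-03 -2.24808859e+00] 2.7833 [ 0.48121664 -0.10944144  0.02222483] [0.34342622 0.67656159 0.76110425]
(array([-0.18, -0.15,  2.24]), np.float64(-0.2), 'cur tool-y yaw', np.float64(169.4), 'target', array([ 0.487, -0.088,  0.024])) (array([-0.18, -0.13,  7.64]), np.float64(-0.2), 'cur tool-y yaw', np.float64(169.4), 'target', array([ 0.497, -0.035,  0.024]))
```

View pics/w2.png

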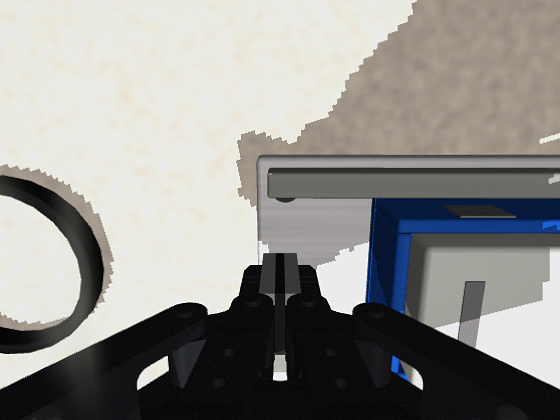

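play_rows([
  [[-0.2, -0.1, 0.7], 0, 0],
  [[-0.2, -0.1, 1.4], 0, 0],
  [[-0.2, -0.1, 2.0], 0, 0],
  [[-0.2, -0.1, 2.6], 0, 0],
  [[-0.2, -0.1, 3.2], 0, 0],
  [[-0.2, -0.1, 3.8], 0, 0],
  [[-0.2, -0.1, 4.4], 0, 0],
  [[-0.2, -0.1, 5.0], 0, 0],
  [[-0.2, -0.1, 5.6], 0, 0],
  [[-0.2, -0.1, 6.2], 0, 0],
  [[-0.2, -0.1, 6.7], 0, 0],
  [[-0.2, -0.1, 7.0], 0, 0],
])

```text
time: 3.83
ee_pos: [0.4962, -0.0404, 0.0263]
tcp_rot: [142.7, 90.0, -137.7]
wrist_force: [-1.8, -3.3, 3.2]
opening: -0.0003
```

play_rows([
  [[0, 0, 0.15], 0, 0],
  [[0, 0, 0.3], 0, 0],
  [[0, 0, 0.45], 0, 0],
  [[0, 0, 0.55], 0, 0],
])

```text
time: 4.17
ee_pos: [0.4971, -0.0356, 0.0263]
tcp_rot: [133.6, 90.0, -146.8]
wrist_force: [-0.4, -2.3, 2.7]
opening: 0.0001
```

Only sliding friction so far; creep on until force rises.

play_rows([
  [[0, 0, 0.1], 0, 0],
  [[0, 0, 0.2], 0, 0],
  [[0, 0, 0.3], 0, 0],
])

```text
time: 4.42
ee_pos: [0.4972, -0.0344, 0.0263]
tcp_rot: [178.8, 89.8, -101.7]
wrist_force: [-3.2, -18.8, 4.5]
opening: -0.0002
```

```bash
python3 - <<'E'
from h import *
o=bot.get_obs();print(o['time'],o['ee_pos'],o['wrist_force'])
im,d=bot.camera('wrist'); cv2.imwrite('pics/w3.png',im)
E
```

```text
4.4167 [ 0.49723062 -0.03440592  0.02632562] [ -3.24496734 -18.76470916   4.4799333 ]
```

View pics/w3.png

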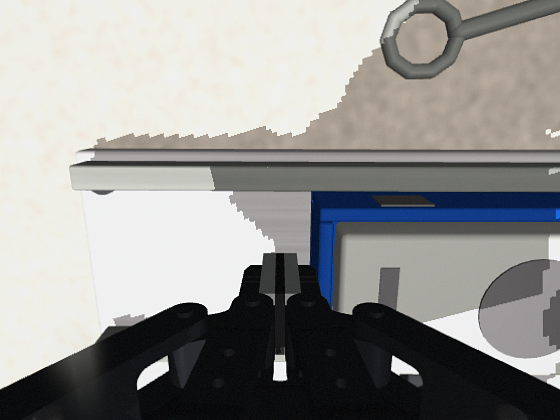

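play_rows([
  [[0, 0, -0.8], 0, 0],
  [[0, 0, -2], 0, 0],
  [[-3, 0, -3], 0, 0],
  [[-7, 0, -3], 0, 0],
  [[-11, 0, -3], 0, 0],
  [[-15, -1, -3], 0, 0],
  [[-19, -3, -3], 0, 0],
  [[-22, -6, -3], 0, 0],
  [[-22, -9, -3], 0, 0],
  [[-22, -9, -3], 0, 0],
])

```text
time: 5.3
ee_pos: [0.5852, -0.0797, 0.2453]
tcp_rot: [-51.3, 89.9, 28.3]
wrist_force: [0.4, 1.1, -1.3]
opening: -0.0001
```

```bash
python3 - <<'E'
from h import *
p=[.5117,.048,np.radians(-10.4)]
e=np.array([0.49723062,-0.03440592]);c,s=np.cos(p[2]),np.sin(p[2]);d=e-p[:2];print('push end jig',c*d[0]+s*d[1],-s*d[0]+c*d[1])
o=bot.get_obs();print(o['time'],o['ee_pos'],o['wrist_force'],o['tcp_rot'])
im,d=bot.camera('wrist'); cv2.imwrite('pics/w4.png',im);np.save('pics/w4.npy',d)
print(plan((.19,-.025,.25),p,169.6));print(plan((.19,-.025,.13),p,169.6))
E
```

```text
push end jig 0.0006441768736282043 -0.08366411204803575
5.3 [ 0.58524771 -0.0797199   0.24529303] [ 0.38979421  1.14545262 -1.34208748] [-51.25700243  89.91975561  28.33552525]
(array([-0.56, -9.71,  8.74]), np.float64(-0.0), 'cur tool-y yaw', np.float64(169.6), 'target', array([ 0.694, -0.011,  0.25 ]))
(array([11.44, -9.73,  8.73]), np.float64(-0.0), 'cur tool-y yaw', np.float64(169.6), 'target', array([ 0.694, -0.011,  0.13 ]))
```

View pics/w4.png

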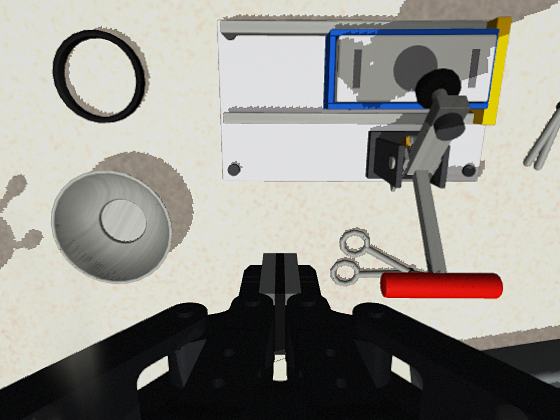

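```bash
python3 - <<'E'
from h import *
d=np.load('pics/w4.npy'); o=bot.get_obs(); W=cam('wrist',o)
p=[.5117,.048,np.radians(-10.4)];c,s=np.cos(p[2]),np.sin(p[2])
def J(P): q=P[:2]-p[:2]; return np.round(np.array([c*q[0]+s*q[1],-s*q[0]+c*q[1],P[2]])*1000,1)
for u,v in [(385,285),(400,285),(440,285),(480,285),(498,285),(440,278),(440,292),(492,60),(497,45),(475,100),(335,70)]: print(u,v,J(atd(W,u,v,d[v,u])))
# stop gap
for u in range(480,512,2): print(u,J(atd(W,u,60,d[60,u])),end=' ')
E
```

```text
385 285 [143.5 -41.1 154.7]
400 285 [143.4 -30.9 154.8]
440 285 [142.5  -4.7 156.6]
480 285 [142.   21.6 157.5]
498 285 [142.4  34.1 156.6]
440 278 [139.1  -3.5 152.9]
440 292 [147.5  -4.3 157.1]
492 60 [-10.1  61.1  58.5]
497 45 [-23.9  72.2  42. ]
475 100 [21.1 51.7 58.5]
335 70 [ -4.1 -64.9  44.9]
480 [-10.4  52.2  56.8] 482 [-10.3  53.6  57.2] 484 [-10.2  54.6  58.4] 486 [-10.5  57.5  56. ] 488 [-10.2  58.   58.2] 490 [-10.3  60.2  57. ] 492 [-10.1  61.1  58.5] 494 [-11.4  68.5  47.7] 496 [-12.1  73.8  40.9] 498 [-12.   75.2  41.6] 500 [-12.   76.5  42.2] 502 [-12.   78.6  41.6] 504 [-11.9  79.9  42.3] 506 [-16.8 105.9  -0.7] 508 [-16.8 107.5  -0.2] 510 [-16.7 109.2   0.2]
```

play_rows([
  [[0, -3, 3], 0, 0],
  [[0, -6, 6], 0, 0],
  [[0, -9, 8.5], 0, 0],
  [[2, -9.8, 8.7], 0, 0],
  [[5, -9.8, 8.7], 0, 0],
  [[8, -9.8, 8.7], 0, 0],
  [[10.5, -9.8, 8.7], 0, 0],
  [[11.3, -9.8, 8.7], 0, 0],
  [[11.3, -9.8, 8.7], 0, 0],
])

```text
time: 6.1
ee_pos: [0.6909, -0.0108, 0.1307]
tcp_rot: [94.7, 89.7, 174.3]
wrist_force: [-0.9, 0.0, -0.2]
opening: 0.0002
```

```bash
python3 - <<'E'
from h import *
p=[.5117,.048,np.radians(-10.4)]
o=bot.get_obs();print(o['time'],o['ee_pos'],o['wrist_force'],o['q'])
for t in np.arange(0,1.2,.05):
    a=.873-t; print(round(t,2),plan((.072+.1*np.sin(a)+.020,-.025,.085+.1*np.cos(a)-.02),p,169.6)[0])
E
```

```text
6.1 [ 0.69090275 -0.01082054  0.1306503 ] [-0.87554924  0.01971256 -0.24207107] [-9.06962103e-01  2.43688171e+01  2.22916855e+01  8.82054139e+01
  2.35196587e-02  9.49863392e+00]
0.0 [0.15 1.82 0.05]
0.05 [-0.22  2.16  0.05]
0.1 [-0.58  2.51  0.05]
0.15 [-0.92  2.88  0.05]
0.2 [-1.24  3.26  0.05]
0.25 [-1.54  3.66  0.05]
0.3 [-1.82  4.08  0.05]
0.35 [-2.08  4.5   0.05]
0.4 [-2.31  4.94  0.05]
0.45 [-2.53  5.4   0.05]
0.5 [-2.72  5.86  0.05]
0.55 [-2.89  6.33  0.05]
0.6 [-3.03  6.81  0.05]
0.65 [-3.15  7.29  0.05]
0.7 [-3.25  7.78  0.05]
0.75 [-3.32  8.28  0.05]
0.8 [-3.37  8.78  0.05]
0.85 [-3.39  9.27  0.05]
0.9 [-3.38  9.77  0.05]
0.95 [-3.35 10.27  0.05]
1.0 [-3.3  10.77  0.05]
1.05 [-3.22 11.26  0.05]
1.1 [-3.12 11.75  0.05]
1.15 [-2.99 12.24  0.05]
```

play_rows([
  [[0, 0.9, 0], 0, 0],
  [[0, 1.7, 0], 0, 0],
  [[-0.3, 2.3, 0], 0, 0],
  [[-0.6, 2.6, 0], 0, 0],
  [[-0.95, 3.0, 0], 0, 0],
  [[-1.25, 3.4, 0], 0, 0],
  [[-1.55, 3.8, 0], 0, 0],
  [[-1.85, 4.2, 0], 0, 0],
  [[-2.1, 4.65, 0], 0, 0],
  [[-2.35, 5.1, 0], 0, 0],
  [[-2.55, 5.5, 0], 0, 0],
  [[-2.75, 6.0, 0], 0, 0],
])

```text
time: 7.1
ee_pos: [0.6332, 0.0004, 0.1608]
tcp_rot: [95.3, 90.0, 174.9]
wrist_force: [1.5, -0.6, 1.3]
opening: -0.0001
```

```bash
python3 - <<'E'
from h import *
p=[.5117,.048,np.radians(-10.4)]
o=bot.get_obs();print(o['time'],o['ee_pos'],o['wrist_force'])
im,d=bot.camera('scene'); cv2.imwrite('pics/s5.png',cv2.resize(im[195:295,205:345],None,fx=4,fy=4,interpolation=cv2.INTER_CUBIC))
for t in np.arange(.5,1.2,.05):
    a=.873-t; print(round(t,2),plan((.072+.1*np.sin(a)+.020,-.025,.085+.1*np.cos(a)-.02),p,169.6)[0])
E
```

```text
7.1 [6.33195583e-01 3.76060160e-04 1.60779721e-01] [ 1.52833269 -0.57449331  1.296116  ]
0.5 [ 0.32 -0.1  -0.01]
0.55 [ 0.15  0.37 -0.01]
0.6 [ 0.    0.85 -0.01]
0.65 [-0.12  1.33 -0.01]
0.7 [-0.22  1.82 -0.01]
0.75 [-0.29  2.32 -0.01]
0.8 [-0.34  2.81 -0.01]
0.85 [-0.36  3.31 -0.01]
0.9 [-0.36  3.81 -0.01]
0.95 [-0.33  4.31 -0.01]
1.0 [-0.28  4.81 -0.01]
1.05 [-0.21  5.3  -0.01]
1.1 [-0.11  5.79 -0.01]
1.15 [ 0.02  6.28 -0.01]
```

View pics/s5.png

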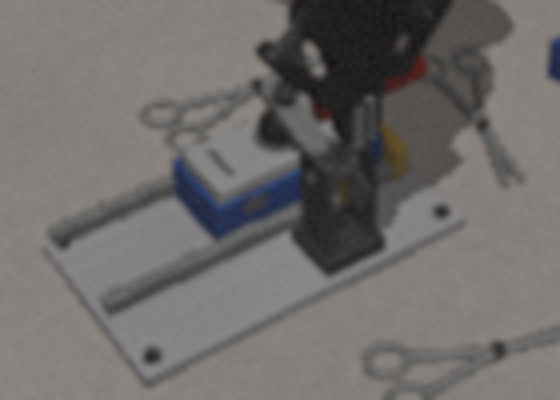

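play_rows([
  [[0.1, 0.5, 0], 0, 0],
  [[0, 1.0, 0], 0, 0],
  [[-0.1, 1.4, 0], 0, 0],
  [[-0.2, 1.8, 0], 0, 0],
  [[-0.25, 2.2, 0], 0, 0],
  [[-0.3, 2.6, 0], 0, 0],
  [[-0.3, 3.0, 0], 0, 0],
  [[-0.3, 3.3, 0], 0, 0],
  [[-0.3, 3.6, 0], 0, 0],
])

```text
time: 7.9
ee_pos: [0.5981, 0.0068, 0.1638]
tcp_rot: [-71.2, 90.0, 8.4]
wrist_force: [2.9, -0.6, 2.2]
opening: -0.0003
```

play_rows([
  [[0, 0.3, 0], 0, 0],
  [[0, 0.6, 0], 0, 0],
  [[0, 0.9, 0], 0, 0],
  [[0.05, 1.2, 0], 0, 0],
])

```text
time: 8.23
ee_pos: [0.586, 0.009, 0.163]
tcp_rot: [95.8, 90.0, 175.4]
wrist_force: [0.5, -0.1, 0.5]
opening: -0.0
```

```bash
python3 - <<'E'
from h import *
p=[.5117,.048,np.radians(-10.4)]
o=bot.get_obs();print(o['time'],o['ee_pos'],o['wrist_force'])
for t in np.arange(.8,1.2,.05):
    a=.873-t; print(round(t,2),plan((.072+.1*np.sin(a)+.020,-.025,.085+.1*np.cos(a)-.02),p,169.6)[0])
E
```

```text
8.2333 [0.58604511 0.00902367 0.163045  ] [ 0.53072343 -0.12194506  0.49094072]
0.8 [-0.17 -1.91 -0.01]
0.85 [-0.19 -1.41 -0.01]
0.9 [-0.19 -0.91 -0.01]
0.95 [-0.17 -0.41 -0.01]
1.0 [-0.11  0.08 -0.01]
1.05 [-0.04  0.58 -0.01]
1.1 [ 0.06  1.07 -0.01]
1.15 [ 0.19  1.55 -0.01]
```

play_rows([
  [[0, 0.3, 0], 0, 0],
  [[0, 0.6, 0], 0, 0],
  [[0, 0.9, 0], 0, 0],
  [[0.05, 1.2, 0], 0, 0],
  [[0.1, 1.5, 0], 0, 0],
  [[0.1, 1.7, 0], 0, 0],
  [[0.1, 1.7, 0], 0, 0],
])

```text
time: 8.82
ee_pos: [0.5706, 0.0119, 0.1623]
tcp_rot: [-91.9, 89.9, -12.3]
wrist_force: [5.6, -1.2, -2.2]
opening: 0.0
```

```bash
python3 - <<'E'
from h import *
o=bot.get_obs();print(o['time'],o['ee_pos'],o['wrist_force'])
im,d=bot.camera('scene'); cv2.imwrite('pics/s6.png',cv2.resize(im[185:285,205:345],None,fx=5,fy=5,interpolation=cv2.INTER_CUBIC))
im,d=bot.camera('wrist'); cv2.imwrite('pics/w6.png',im);np.save('pics/w6.npy',d)
E
```

```text
8.8167 [0.57061472 0.01185216 0.16227215] [ 5.61978206 -1.20585654 -2.23230647]
```

View pics/s6.png

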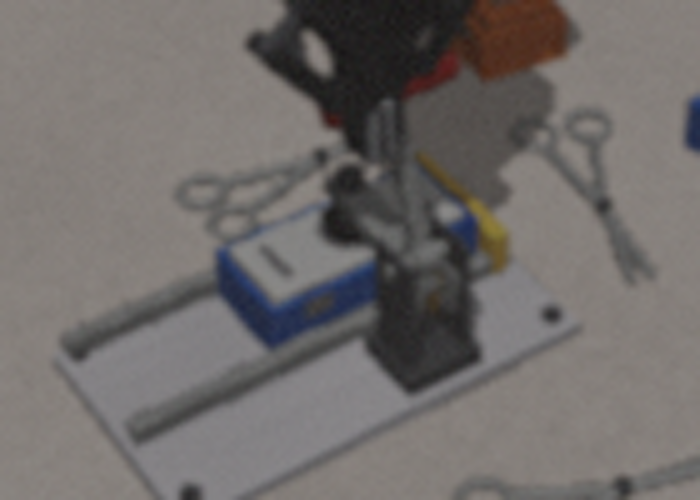

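View pics/w6.png

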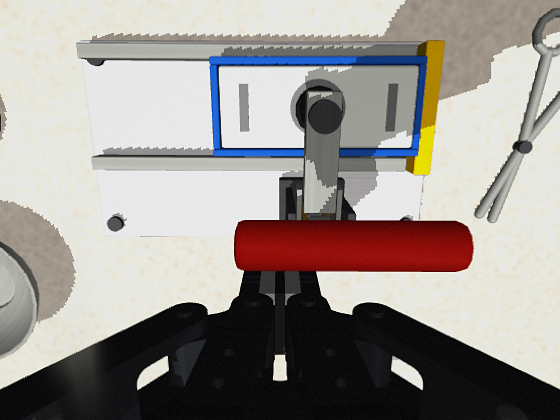

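```bash
cat >> h.py <<'E'
P0=[.5117,.048,np.radians(-10.4)]
def J(P,p=P0):
    c,s=np.cos(p[2]),np.sin(p[2]); q=P[:2]-p[:2]; return np.round(np.array([c*q[0]+s*q[1],-s*q[0]+c*q[1],P[2]])*1000,1)
E
python3 - <<'E'
from h import *
d=np.load('pics/w6.npy'); W=cam('wrist')
for u,v in [(260,230),(260,245),(260,260),(440,225),(440,245),(440,265),(240,100),(260,80),(380,140),(340,80),(400,70),(323,115),(215,100),(422,100),(300,153),(434,60)]: print(u,v,J(atd(W,u,v,d[v,u])))
print(J(tool()[1]))
E
```

```text
260 230 [ 38.2 -32.  185.6]
260 245 [ 42.6 -32.  188.1]
260 260 [ 47.4 -32.  189.5]
440 225 [ 37.1  28.8 183.7]
440 245 [ 42.3  27.2 189. ]
440 265 [ 49.4  28.  188.9]
240 100 [ -5.7 -50.9  52. ]
260 80 [-17.9 -37.8  52.6]
380 140 [20.  41.7 51.3]
340 80 [-17.9  13.2  52.1]
400 70 [-23.8  50.8  52.5]
323 115 [ 2.8 -1.8 95.5]
215 100 [ -5.7 -67.6  48.7]
422 100 [-5.6 68.  48.6]
300 153 [ 28.9 -11.4  48.6]
434 60 [-30.7  75.5  42.3]
[ 64.5 -24.9 162.3]
```

play_rows([
  [[0, 0.1, 0], 0, 0],
  [[0, 0.2, 0], 0, 0],
  [[0, 0.3, 0], 0, 0],
])

```text
time: 9.17
ee_pos: [0.5702, 0.0119, 0.1625]
tcp_rot: [-90.0, 89.6, -10.4]
wrist_force: [23.4, -4.9, -8.4]
opening: 0.0001
```

play_rows([
  [[0, -1.5, 0], 0, 0],
  [[-1, -3, 0], 0, 0],
  [[-4, -3, 0], 0, 0],
  [[-7, -3, 0], 0, 0],
  [[-8, -1, 0], 0, 0],
  [[-8, 2, 0], 0, 0],
  [[-8, 5, 0], 0, 0],
  [[-8, 8, 0], 0, 0],
  [[-8, 9.5, 0], 0, 0],
  [[-8, 9.5, 0], 0, 0],
  [[-8, 9.5, 0], 0, 0],
])

```text
time: 10.08
ee_pos: [0.4732, 0.0298, 0.2429]
tcp_rot: [-78.1, 89.9, 1.6]
wrist_force: [0.3, -0.3, -0.2]
opening: -0.0001
```

```bash
python3 - <<'E'
from h import *
o=bot.get_obs();print(o['time'],o['ee_pos'],o['wrist_force'],J(tool()[1]))
W=cam('wrist')
im,d=bot.camera('wrist'); cv2.imwrite('pics/w7.png',im);np.save('pics/w7.npy',d)
im,d=bot.camera('scene'); cv2.imwrite('pics/s7.png',cv2.resize(im[185:285,205:345],None,fx=5,fy=5,interpolation=cv2.INTER_CUBIC))
E
```

```text
10.0833 [0.47320202 0.02981691 0.24286784] [ 0.33392978 -0.25781846 -0.168727  ] [-34.6 -24.8 242.9]
```

View pics/w7.png

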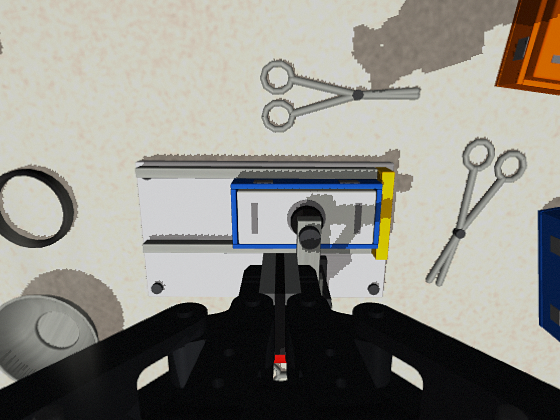

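View pics/s7.png

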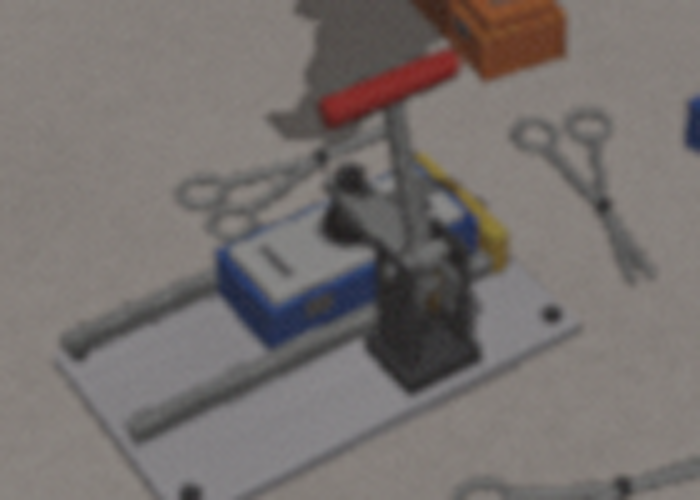

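play_rows([
  [[0, 0, 0], 0, 0],
  [[0, 0, 0], 0, 0],
  [[0, 0, 0], 0, 0],
  [[0, 0, 0], 0, 0],
  [[0, 0, 0], 0, 0],
  [[0, 0, 0], 0, 0],
  [[0, 0, 0], 0, 0],
  [[0, 0, 0], 0, 0],
  [[0, 0, 0], 0, 0],
  [[0, 0, 0], 0, 0],
  [[0, 0, 0], 0, 0],
  [[0, 0, 0], 0, 0],
])

```text
time: 11.18
ee_pos: [0.4735, 0.0297, 0.2423]
tcp_rot: [-78.3, 90.0, 1.3]
wrist_force: [0.6, 0.3, 0.2]
opening: -0.0002
```

play_rows([
  [[0, 0, 0], 0, 0],
  [[0, 0, 0], 0, 0],
  [[0, 0, 0], 0, 0],
  [[0, 0, 0], 0, 0],
  [[2, 0, 0], 0, 0],
  [[5, 0, 0], 0, 0],
  [[7.5, 0, 0], 0, 0],
  [[8, 0, 0], 0, 0],
  [[8, -1.5, 0], 0, 0],
  [[8, -3, 0], 0, 0],
  [[8, -4, 0], 0, 0],
  [[8, -4, 0], 0, 0],
])

```text
time: 12.18
ee_pos: [0.5143, 0.0222, 0.1628]
tcp_rot: [-82.5, 90.0, -2.9]
wrist_force: [0.1, -0.1, 0.3]
opening: -0.0001
```

```bash
python3 - <<'E'
from h import *
p=P0
o=bot.get_obs();print(o['time'],o['ee_pos'],o['wrist_force'],J(tool()[1]))
for t in np.arange(1.15,-.05,-.1):
    a=.873-t; print(round(t,2),plan((.072+.1*np.sin(a)-.020,-.025,.085+.1*np.cos(a)-.018),p,169.6)[0])
E
```

```text
12.1833 [0.5143303  0.02222855 0.16278766] [ 0.10199001 -0.11491401  0.3343257 ] [  7.2 -24.9 162.8]
1.15 [-0.04 -1.74 -0.01]
1.05 [-0.26 -2.72 -0.01]
0.95 [-0.39 -3.71 -0.01]
0.85 [-0.41 -4.71 -0.01]
0.75 [-0.34 -5.7  -0.01]
0.65 [-0.17 -6.69 -0.01]
0.55 [ 0.1  -7.65 -0.01]
0.45 [ 0.47 -8.58 -0.01]
0.35 [ 0.92 -9.47 -0.01]
0.25 [ 1.470e+00 -1.031e+01 -1.000e-02]
0.15 [ 2.090e+00 -1.109e+01 -1.000e-02]
0.05 [ 2.790e+00 -1.181e+01 -1.000e-02]
```

play_rows([
  [[0, -1.0, 0], 0, 0],
  [[0, -1.6, 0], 0, 0],
  [[0, -1.9, 0], 0, 0],
  [[-0.1, -2.2, 0], 0, 0],
  [[-0.2, -2.5, 0], 0, 0],
  [[-0.25, -2.8, 0], 0, 0],
  [[-0.3, -3.1, 0], 0, 0],
  [[-0.35, -3.5, 0], 0, 0],
])

```text
time: 12.85
ee_pos: [0.5475, 0.0161, 0.1661]
tcp_rot: [-81.9, 90.0, -2.3]
wrist_force: [-2.2, 0.6, 0.9]
opening: -0.0
```

play_rows([
  [[0, -0.4, 0], 0, 0],
  [[0, -0.8, 0], 0, 0],
  [[0, -1.3, 0], 0, 0],
  [[0, -1.8, 0], 0, 0],
  [[0, -2.3, 0], 0, 0],
  [[0.1, -2.8, 0], 0, 0],
  [[0.2, -3.3, 0], 0, 0],
  [[0.3, -3.8, 0], 0, 0],
  [[0.5, -4.3, 0], 0, 0],
  [[0.65, -4.7, 0], 0, 0],
  [[0.8, -5.1, 0], 0, 0],
  [[0.8, -5.1, 0], 0, 0],
])

```text
time: 13.85
ee_pos: [0.5979, 0.0068, 0.1571]
tcp_rot: [112.3, 90.0, -168.1]
wrist_force: [0.7, 0.5, -1.1]
opening: -0.0001
```

```bash
python3 - <<'E'
from h import *
p=P0
o=bot.get_obs();print(o['time'],o['ee_pos'],o['wrist_force'],J(tool()[1]))
im,d=bot.camera('scene'); cv2.imwrite('pics/s8.png',cv2.resize(im[185:285,205:345],None,fx=4,fy=4,interpolation=cv2.INTER_CUBIC))
for t in np.arange(.45,-.05,-.05):
    a=.873-t; print(round(t,2),plan((.072+.1*np.sin(a)-.020,-.025,.085+.1*np.cos(a)-.018),p,169.6)[0])
E
```

```text
13.85 [0.59794887 0.00680715 0.15708864] [ 0.71697501  0.47584079 -1.09548854] [ 92.3 -24.9 157.1]
0.45 [-0.09 -0.11 -0.01]
0.4 [ 0.13 -0.56 -0.01]
0.35 [ 0.37 -1.   -0.01]
0.3 [ 0.63 -1.42 -0.01]
0.25 [ 0.91 -1.84 -0.01]
0.2 [ 1.21 -2.24 -0.01]
0.15 [ 1.53 -2.62 -0.01]
0.1 [ 1.87 -2.99 -0.01]
0.05 [ 2.23 -3.34 -0.01]
0.0 [ 2.6  -3.67 -0.01]
```

View pics/s8.png

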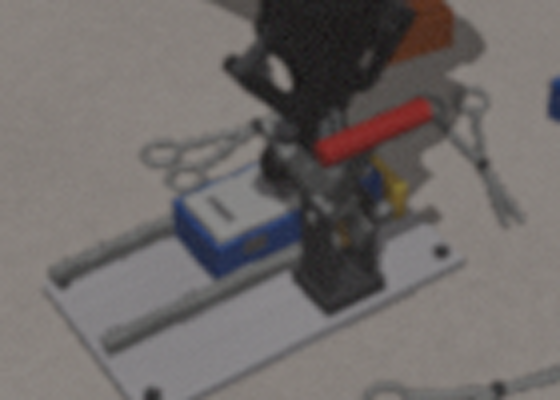

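play_rows([
  [[0.1, -0.5, 0], 0, 0],
  [[0.35, -0.9, 0], 0, 0],
  [[0.6, -1.4, 0], 0, 0],
  [[0.9, -1.8, 0], 0, 0],
  [[1.2, -2.2, 0], 0, 0],
  [[1.5, -2.6, 0], 0, 0],
  [[1.8, -3.0, 0], 0, 0],
  [[2.1, -3.3, 0], 0, 0],
  [[2.4, -3.6, 0], 0, 0],
  [[2.5, -3.8, 0], 0, 0],
  [[2.5, -3.8, 0], 0, 0],
])

```text
time: 14.82
ee_pos: [0.6339, 0.0002, 0.1325]
tcp_rot: [91.9, 89.9, 171.6]
wrist_force: [-6.8, 0.5, 0.3]
opening: 0.0
```

play_rows([
  [[0, -0.15, 0], 0, 0],
  [[0, -0.3, 0], 0, 0],
  [[0, -0.45, 0], 0, 0],
])

```text
time: 15.07
ee_pos: [0.6344, 0.0001, 0.1323]
tcp_rot: [91.3, 89.4, 170.9]
wrist_force: [-33.0, 6.1, 11.8]
opening: -0.0001
```

play_rows([
  [[0, 0.5, 0], 0, 0],
  [[0, 1.5, 0], 0, 0],
  [[-2, 2, 0], 0, 0],
  [[-6, 2, 0], 0, 0],
  [[-10, 2, 0], 0, 0],
  [[-12, 2, -2], 0, 0],
  [[-12, 2, -6], 0, 0],
  [[-12, 2, -10], 0, 0],
  [[-12, 2, -12], 0, 0],
  [[-12, 2, -12], 0, 0],
  [[-12, 2, -12], 0, 0],
])

```text
time: 15.98
ee_pos: [0.5979, -0.1163, 0.2528]
tcp_rot: [-75.3, 90.0, 4.2]
wrist_force: [-0.6, 0.5, -0.2]
opening: -0.0004
```

```bash
python3 - <<'E'
from h import *
o=bot.get_obs();print(o['time'],o['ee_pos'],o['wrist_force'],J(tool()[1]))
im,d=bot.camera('wrist'); cv2.imwrite('pics/w9.png',im);np.save('pics/w9.npy',d)
im,d=bot.camera('scene'); cv2.imwrite('pics/s9.png',cv2.resize(im[185:295,185:365],None,fx=4,fy=4,interpolation=cv2.INTER_CUBIC))
E
```

```text
15.9833 [ 0.59786863 -0.11631942  0.25284565] [-0.62598664  0.47660942 -0.1804743 ] [ 114.4 -146.1  252.8]
```

View pics/w9.png

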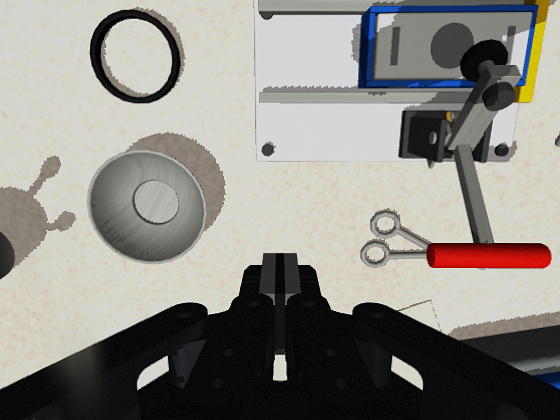

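View pics/s9.png

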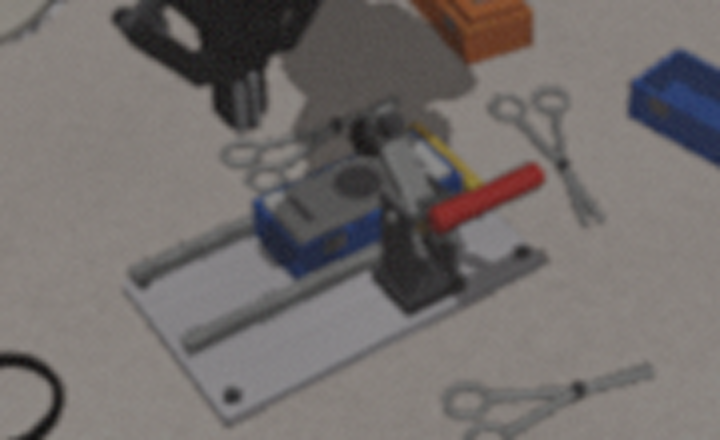

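```bash
python3 - <<'E'
from h import *
d=np.load('pics/w9.npy'); W=cam('wrist')
for u,v in [(410,60),(380,60),(510,25),(535,20),(527,60),(365,45),(430,255),(490,255),(545,255),(490,245),(490,265)]: print(u,v,J(atd(W,u,v,d[v,u])))
print([(u,J(atd(W,u,30,d[30,u])).tolist()) for u in range(520,556,3)])
E
```

```text
410 60 [  9.6 -32.7  50.4]
380 60 [  9.7 -58.9  52.1]
510 25 [-16.9  46.9  52.5]
535 20 [-21.6  69.8  47.7]
527 60 [ 9.9 67.7 49.5]
365 45 [ -4.1 -69.5  38.6]
430 255 [147.9 -40.  151.7]
490 255 [145.6  -1.8 157.1]
545 255 [145.7  35.5 156.7]
490 245 [140.1  -0.  152.4]
490 265 [153.1  -0.5 156.8]
[(520, [-13.1, 55.8, 52.6]), (523, [-13.1, 58.3, 52.5]), (526, [-13.2, 61.1, 51.9]), (529, [-13.2, 63.7, 51.8]), (532, [-13.9, 68.5, 48.0]), (535, [-15.2, 75.8, 40.3]), (538, [-14.7, 76.8, 42.9]), (541, [-15.0, 80.3, 41.3]), (544, [-22.5, 109.8, -0.4]), (547, [-22.4, 112.4, -0.1]), (550, [-22.2, 114.6, 0.9]), (553, [-22.4, 118.2, -0.2])]
```

```bash
python3 - <<'E'
from workcell import bot
print(bot.job_done())
E
```

```text
the job is handed in; nothing more can be done
None
```

The job is done and handed in at about 16 s of the 59 s limit.

- **Push home:** I pushed the cassette with closed fingers along the channel until the force against the yellow stop rose to about 19 N.
- **Lock:** I swung the T-handle over centre from the far side. The bar ended at about x = 45 mm, z = 180 mm in the jig's frame, which is the locked position. A nudge of about 23 N did not move it. I then let go and left it locked for about 3.4 s with nothing touching it.
- **Open:** I threw the handle back until it met its hard end (about 33 N) and moved the arm clear.

**Last checks (wrist camera depth):**
- The cover top is about 52 mm above the table, down from about 58 mm. That is 4 mm above the blue rim, so fully down, and it stayed there after the clamp opened.
- The cassette's far end is at about y = 68–70 mm, against the stop face at 70 mm.
- The bar lies at about x = 148 mm, its fully open position.
- In the final pictures the bystanders in view look unmoved. I judged that by eye only, and the spare tray, brush cup and basket were not rechecked up close.

No check failed. The first top-camera estimate of the jig's pose was a few millimetres and about 1° off, and I replaced it with one from the wrist camera before moving anything.

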